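# Dial open the bench safe and wind back its shutter

### The arm

A 6-joint arm with a two-finger parallel gripper is mounted at the origin on a cart in front of the work surface, level with it; the furniture and walls round the work are solid. World frame = base frame: x ahead of the robot, y to its left, z up, the work surface at z = 0. Lengths are in m, angles in rad, forces in N, time in s.
With the tool pointing down it reaches from about 0.225 to 0.875 m from the base axis. Payload 3.4 kg.
Tool frame: the origin (TCP) lies at the very end of the fingers, on their centre line; the grasp point (between the pads) lies 19 mm behind it (manip.pinch_z is the distance from the TCP to the grasp point, in m); z points along the fingers, y is the line along which they close (so a half turn about z gives the same grasp; the last joint's range is limited). The gripper opens to 85 mm and grips with 20 to 120 N. Pads are 22 mm wide; open, the fingers measure 114 mm over their backs; the gripper's body (76 mm by 85 mm) begins 54 mm behind the grasp point. The pads swing forward as they close: fully open they stand 13 mm farther back than shut.
Start: joints at [1.214, 0.276, 1.505, -0, 1.361, -0.121], TCP at [0.134, 0.559, 0.231] pointing down, gripper open.
Joint ranges: [-2.89, 2.89], [-0.75, 2.08], [0.22, 2.7], [-1.18, 4.32], [0.11, 2.71], [-2.7, 2.7]. Speed limits (rad/s): [2.57, 2.57, 3.14, 3.14, 3.14, 3.14].

### API

Orientations are given as a unit quaternion [w, x, y, z].
In Python, from rig import manip gives the robot as it stands. The module is installed in compiled form; this text tells all that it offers.
- The arm moves only by the shell command python3 -m jog 'ROWS' [FORCE]. ROWS is JSON, a list of rows, each an object of numbers: "dx", "dy", "dz": the shift along the tool's x, y, z each as a share of 25 cm, from -1 to 1; "ax", "ay", "az": the turn, a rotation vector about the tool's x, y, z each as a share of 90 degrees, from -1 to 1; "grip": the opening, from -1 (shut) to 1 (fully open), so that 0 is half open. A call has 1 to 5 rows; each row is the pose to reach, as a shift and turn from the pose commanded when the call began, along the tool's axes at that moment; what a row does not reach only later rows make up. A row lasts 1/12 s, in which the tool goes at most 41.7 mm and 7.16 degrees, less where a joint would pass 70% of its speed; a pose out of reach is approached as far as the arm can. A call with a number of a shift or a turn outside -1 to 1 is refused whole. A call with a gripper value outside its range is refused whole. The fingers move at their own pace and stop on an object; FORCE is the grip in N (left out, the last holds). Time passes only in rows, so rows that repeat a pose let the fingers close. It gives the time, the measured TCP pose, the force, the opening and the grip force at its end, in the units of the state.
- manip.get_state(): the state, without advancing time (a new reading comes with each control period).
- manip.get_image(name): name is "side" or "top" or "wrist"; returns a dict with "img" (400x640x3 uint8, red, green, blue), "mtx" (3x3 intrinsics, pixels), "world_to_cam" (4x4, takes a point from world to camera coordinates); the wrist camera has in their place "T_tool_cam" (4x4, takes a point from camera to tool coordinates, whose origin is the TCP and whose axes are the flange's). Camera axes: x right, y down, z forward; pixel columns grow to the right and rows downward; lengths in m; the calibration is good to about 2 mm. A picture is of the moment at which its call begins: read the wrist's pose just before it. There is no depth.
- manip.sign_off(): hands the job in; it is judged then, once.
The state is a dict: "clock": time; "qpos": joint angles; "qd": joint speeds; "effort": joint torques, N m; "position": TCP position; "ee_rot": TCP orientation; "contact_force": force on the tool from outside, world axes, zero at the start; "moment": the same for the moment, N m; "width": finger opening in m; "gripper_force": force on a finger pad.
Only numpy, scipy, OpenCV 4.12 (cv2) and the standard library are available. Lean on these libraries where they do the work, as an engineer would, in place of code of your own. Each camera call takes 0.05 s, during which the arm holds its last target. There are 200 camera calls.

### The job

Unlock the bench safe: with the pointer knob on its sloping front, turn the dial clockwise to 2 o'clock, back anticlockwise to 10 o'clock, then clockwise again to 1 o'clock, stopping for half a second on each mark. Leaving the dial at 1 o'clock, wind the crank beside it clockwise, a little over one full turn, until it reaches its stop and the shutter on top is fully open. Then let go, and do not shift or tip any of the things standing round and on the safe.

Things in the scene. Friction and masses are not known exactly. Their poses are not given: they have to be found in the camera images.
- dial_grip (a point): Centre of the dial's black bar grip, on the dial's axis, 26 mm out from the ring (dial_face); turns with the dial. z points straight out of the panel; x along the bar to its tapered pointer end with a white line on top. Bar 16 mm wide, 65 mm long (31 mm to the blunt end, 34 mm to the tip; the last 9 mm only 7 mm wide), reaching from 9 to 38 mm out from the ring's face, over a black 68 mm disc.
- dial_face (a point): Centre of the face of the dial's flat aluminium ring (110 mm diameter, 4 mm thick) on the panel; fixed to the safe. x points straight up the slope to 12 o'clock, y to the left along the panel, z straight out of it, leaning 24 degrees from vertical toward the safe's front. The ring has 12 black strokes as on a clock, 30 degrees apart; the one at 12 is double and longer.
- dial (a joint): Turn of the dial, rad: 0 when the pointer is at 12 o'clock, growing clockwise as seen facing the panel; 2 o'clock is +1.047, 10 o'clock -1.047, 1 o'clock +0.524. It starts between 8 and 10 o'clock, has stops at +-2.4, and stays where it is left (friction about 0.05 N m).
- crank_axis (a point): Point on the crank's axis level with the middle of its grip, 47.5 mm out from the panel and 170 mm to the right of the dial's axis along the panel. Fixed to the safe: x points straight up the slope, y to the left along the panel (toward the dial), z straight out of the panel (24 degrees from vertical).
- crank_grip (a point): Middle of the black round grip of the crank (24 mm diameter, 40 mm long, standing out along the panel's normal, from 25.5 to 65.5 mm out of the panel, flat steel arm under it). It is 50 mm from the crank's axis, and spins freely on its pin, so it can be led round in a circle without turning the hand.
- crank (a joint): Turn of the crank, rad: 0 when its grip is straight up the slope from its axis, growing clockwise as seen facing the panel; it starts between 0 and 0.6 and has a stop at 7.0, where the shutter is fully open. Friction about 0.05 N m; stays where left. It draws the shutter 18.5 mm to the left per rad.
- shutter_edge (a point): Middle of the right-hand edge of the ribbed aluminium shutter (152 mm wide, 5 mm thick) on the flat top of the safe behind the panel, about 122 mm above the worktop; it slides left about 129 mm as the crank is wound and is fully open when this point lies about 39 mm to the right of the safe's middle.
- safe: The grey steel bench safe, fixed; origin mid-underside; x to its back, y to its left, z up. 250 mm deep, 360 wide, 111 high, on 4 mm feet (all heights from the origin); front lip 40 mm high, from there the panel slopes up to the flat top, which begins 35 mm behind the origin. Dial and crank axes meet the panel 45 mm in front of the origin, 88 mm left and 82 mm right of it, 76 mm above it.
- red_bottle: Bystander: red spirit bottle, 85 mm diameter, 290 mm tall, standing close beside the left or right flank of the safe; origin in the middle of its underside, z up its length.
- plier_rack: Bystander: wooden rack with pliers, about 80 x 101 mm and 181 mm tall, standing beside the other flank; origin in the middle of its underside.
- cap_bottle: Bystander: black bottle with red cap, 36 mm diameter, 95 mm tall, beside a front corner of the safe; origin in the middle of its underside, z up.
- tape: Bystander: tape roll lying flat, 52 mm diameter, 18 mm high, beside the other front corner; origin in the middle of its underside.
- eye_loupe: Bystander: black eye loupe, 35 mm diameter, 39 mm tall, standing on the safe's flat top at its left end; origin in the middle of its underside.

How it is judged:
On the way, in this order (a step that is already met when the one before it is completed fails the run):
1. the dial rests at 2 o'clock (value of joint dial between 0.9072 and 1.1872 rad and velocity of joint dial between -0.05 and 0.05 rad/s), for 0.3 s.
2. the dial rests at 10 o'clock (value of joint dial between -1.1872 and -0.9072 rad and velocity of joint dial between -0.05 and 0.05 rad/s), for 0.3 s.
3. the dial rests at 1 o'clock (value of joint dial between 0.3836 and 0.6636 rad and velocity of joint dial between -0.05 and 0.05 rad/s), for 0.3 s.
4. the crank is wound to its stop (value of joint crank above 6.75 rad), for 0.2 s.
At the end, for the whole second after the job is handed in: The dial rests at 1 o'clock (within 8 degrees), the crank stands at its stop (over 6.75 rad, after more than a full turn), the shutter is open to within 5 mm, and the bystanders stand where they stood (within 25 mm and upright) (all of step 3 and value of joint crank above 6.75 rad and y of shutter_edge in the frame of safe above -0.046 m); the robot touches nothing.
It fails at once if the crank is wound while the dial is not at 1 o'clock (value of joint crank above 0.9 rad and not (value of joint dial between 0.3836 and 0.6636 rad)).
It fails at once if a thing standing round or on the safe is shifted by more than 25 mm or tipped (distance of any of red_bottle, plier_rack, cap_bottle, tape, eye_loupe from where it was at the start of the episode above 0.025 m or angle between any of red_bottle, plier_rack, cap_bottle, tape, eye_loupe's own z axis and vertical above 0.3 rad).
It also fails if it takes over 72 s, if anything falls off the work surface, if the arm or the gripper's body presses on something with over 40 N, if the wrist force passes 120 N, or if a joint passes its speed limit or range.

## Working session

There is one attempt and no reset: what is moved stays moved. The work goes in short steps, Python scripts to look and compute and a shell command to move; the robot and the scene stay as the last step left them, time stands still between calls to the robot, and variables do not carry over. Pictures are saved under pics/ and viewed, at most 10 in all, crops included, and the job is handed in when it is done.

```bash
mkdir -p pics; python3 - <<'E'
from rig import manip
import cv2,json
s=manip.get_state();print({k:(v.tolist() if hasattr(v,'tolist') else v) for k,v in s.items()})
for n in("top","side"):
    d=manip.get_image(n);cv2.imwrite(f"pics/{n}0.png",d["img"][:,:,::-1]);print(n,d["mtx"],d["world_to_cam"])
d=manip.get_image("wrist");print(d["T_tool_cam"],d["mtx"])
E
```

```text
{'clock': 0.0, 'qpos': [1.2140261867353497, 0.27656721378691357, 1.5061825225648187, 5.446581199131986e-06, 1.3606835548606422, -0.12100831202803297], 'qd': [0.0007839702677001152, 0.0012250355557087498, 0.0015002045241227606, -2.500958635527834e-05, -0.0003866329193673854, -0.0006176364115354433], 'effort': [-0.00030851736482873093, -41.67770504951477, -24.57972228527069, -1.3687694604413991e-05, 0.011248933151364326, 6.8816926557246916e-06], 'position': [0.1341250942578497, 0.5585722975685019, 0.23043587302382607], 'ee_rot': [-0.00022035631976158698, 0.1176086098955958, 0.9930595993619212, -0.0008935528291722515], 'contact_force': [-0.12552950704500598, 0.747733200051071, 0.14486070094439557], 'moment': [-0.026476968435714832, -0.005437577604192934, -0.014748180096111712], 'gripper_force': 0.0, 'width': 0.08574197601581958}
top [[451.97231925   0.         320.0608612 ]
 [  0.         451.97231925 197.44772961]
 [  0.           0.           1.        ]] [[ 0.00594403 -0.99988351 -0.01405824  0.07987933]
 [-0.99779658 -0.00500144 -0.06615863  0.65552955]
 [ 0.06608061  0.01442052 -0.99771008  1.08768074]
 [ 0.          0.          0.          1.        ]]
side [[487.68590715   0.         319.08310214]
 [  0.         487.68590715 200.12517149]
 [  0.           0.           1.        ]] [[ 0.82753999  0.56139986  0.00278592 -0.55295896]
 [ 0.40829125 -0.59842713 -0.68933535 -0.15990626]
 [-0.3853256   0.57159004 -0.72443703  1.73103393]
 [ 0.          0.          0.          1.        ]]
[[ 1.76663948e-04 -9.63043677e-01 -2.69345217e-01  6.99716640e-02]
 [ 9.99999163e-01 -1.75094363e-04  1.28195081e-03 -6.35185640e-04]
 [-1.28173545e-03 -2.69345218e-01  9.63042840e-01 -1.42025417e-01]
 [ 0.00000000e+00  0.00000000e+00  0.00000000e+00  1.00000000e+00]] [[289.96801323   0.         318.86388827]
 [  0.         289.96801323 194.97558871]
 [  0.           0.           1.        ]]
```

View pics/top0.png

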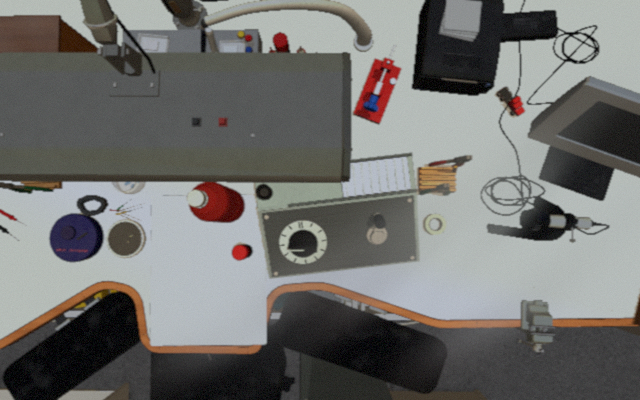

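View pics/side0.png

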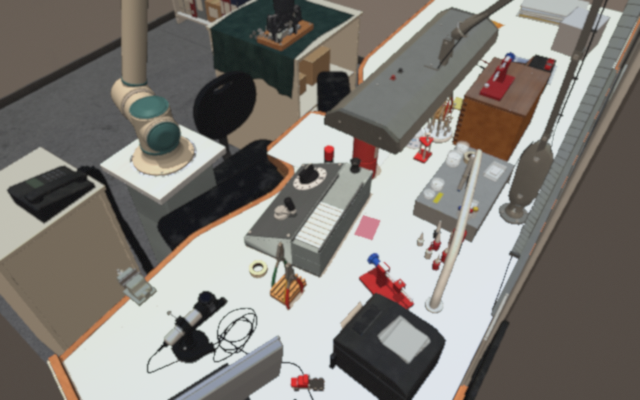

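```bash
cat > h.py <<'E'
import numpy as np,cv2
from rig import manip
from scipy.spatial.transform import Rotation as R
def ray(d,uv,T=None):
    r=np.linalg.inv(d["mtx"])@[uv[0],uv[1],1.]
    C=np.linalg.inv(d["world_to_cam"]) if T is None else T
    return C[:3,3],C[:3,:3]@r
def onz(d,uv,z,T=None):
    o,r=ray(d,uv,T);return o+r*(z-o[2])/r[2]
def tri(a,b):
    (o1,r1),(o2,r2)=a,b
    t=np.linalg.lstsq(np.c_[r1,-r2],o2-o1,rcond=None)[0]
    p,q=o1+t[0]*r1,o2+t[1]*r2
    return (p+q)/2,np.linalg.norm(p-q)
def tool(s=None):
    s=s or manip.get_state();T=np.eye(4);q=s["ee_rot"]
    T[:3,:3]=R.from_quat([q[1],q[2],q[3],q[0]]).as_matrix();T[:3,3]=s["position"];return T
E
python3 - <<'E'
from h import *
t=manip.get_image("top");s=manip.get_image("side")
im=t["img"];g=cv2.cvtColor(im,cv2.COLOR_RGB2GRAY)
roi=np.zeros_like(g);roi[212:272,270:335]=255
m=((g>150)&(roi>0)).astype(np.uint8)
n,l,st,c=cv2.connectedComponentsWithStats(m);i=1+st[1:,4].argmax();print(st[i])
e=cv2.fitEllipse(cv2.convexHull(np.argwhere(l==i)[:,::-1].astype(np.int32)));print("ring",e,onz(t,e[0],.085))
for nm,uv,z in [("FL",(270,277),.042),("FR",(418,260),.042),("crankgrip",(377,219),.135),("redb",(200,198),.29),("cap",(240,252),.095),("tape",(434,224),.018),("rack",(437,180),.03)]:print(nm,onz(t,uv,z).round(3))
print("lamp",tri(ray(t,(350,180)),ray(s,(330,122))),tri(ray(t,(350,53)),ray(s,(402,152))))
cv2.imwrite("pics/c1.png",cv2.resize(im[175:285,250:430,::-1],None,fx=4.4,fy=4.4,interpolation=2))
cv2.imwrite("pics/c2.png",cv2.resize(s["img"][130:270,230:400,::-1],None,fx=4,fy=4,interpolation=2))
E
```

```text
[280 221  47  43 735]
ring ((302.5094909667969, 241.71717834472656), (42.4079475402832, 46.49325942993164), 87.78885650634766) [0.54855048 0.12237991 0.085     ]
FL [0.463 0.202 0.042]
FR [ 0.506 -0.151  0.042]
crankgrip [ 0.601 -0.043  0.135]
redb [0.635 0.304 0.29 ]
cap [0.525 0.264 0.095]
tape [ 0.592 -0.196  0.018]
rack [ 0.699 -0.201  0.03 ]
lamp (array([0.66488032, 0.03509479, 0.40922236]), np.float64(0.017473051238270358)) (array([0.86853101, 0.03301163, 0.41219793]), np.float64(0.008837849759427325))
```

View pics/c1.png

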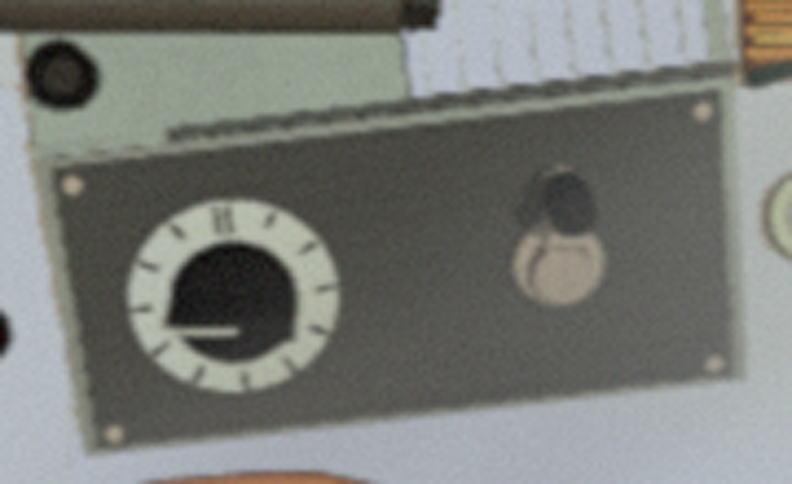

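The crop shows the dial centre at about (303,242) in the full frame, with the pointer aimed left at roughly 9 o'clock (dial ≈ −1.44). The crank grip is straight up-slope at (378,220). The lamp hood hangs at z≈0.41 behind x≈0.66.

```bash
cat >> h.py <<'E'
import json,os
A=np.radians(24)
K=dict(psi=.121,P=[.5486,.1224,.082])
if os.path.exists("k.json"):K.update(json.load(open("k.json")))
def frame():
    c,s_=np.cos(K["psi"]),np.sin(K["psi"])
    u=np.array([np.cos(A)*c,np.cos(A)*s_,np.sin(A)]);l=np.array([-s_,c,0])
    return np.c_[u,l,np.cross(u,l)],np.array(K["P"])   # face frame
def pose(up,left,out,th,flip=0):
    "TCP at face coords, tool x along clock direction th"
    F,P=frame();f=-1 if flip else 1
    x=f*(np.cos(th)*F[:,0]-np.sin(th)*F[:,1]);z=-F[:,2]
    T=np.eye(4);T[:3,:3]=np.c_[x,np.cross(z,x),z];T[:3,3]=P+F@[up,left,out];return T
def row(T,st=None):
    s=st or manip.get_state();D=np.linalg.inv(tool(s))@T;rv=R.from_matrix(D[:3,:3]).as_rotvec()
    print("clk %.2f"%s["clock"],"shift",(D[:3,3]/.25).round(3),"turn",(rv/(np.pi/2)).round(3),"q",np.round(s["qpos"],2),"F",np.round(s["contact_force"],1),"w",round(s["width"],4))
E
python3 -c "
from h import *
row(pose(0,0,.11,-1.44)); row(pose(0,0,.25,-1.44))"
```

```text
clk 0.25 shift [-1.852 -1.373  0.195] turn [-0.247 -0.148  0.843] q [ 1.21  0.28  1.51  0.    1.36 -0.12] F [ 0.7 -0.9  0.3] w 0.0856
clk 0.25 shift [-1.638 -1.453 -0.317] turn [-0.247 -0.148  0.843] q [ 1.21  0.28  1.51  0.    1.36 -0.12] F [ 0.7 -0.9  0.3] w 0.0856
```

```bash
r='{"dx":-0.55,"dy":-0.48,"dz":-0.1,"ax":-0.1,"ay":-0.06,"az":0.35,"grip":1}'
python3 -m jog '[{"dx":-0.55,"dy":-0.48,"dz":-0.1,"ax":-0.1,"ay":-0.06,"az":0.35,"grip":1},{"dx":-0.55,"dy":-0.48,"dz":-0.1,"ax":-0.1,"ay":-0.06,"az":0.35,"grip":1},{"dx":-0.55,"dy":-0.48,"dz":-0.1,"ax":-0.1,"ay":-0.06,"az":0.35,"grip":1},{"dx":-0.55,"dy":-0.48,"dz":-0.1,"ax":-0.1,"ay":-0.06,"az":0.35,"grip":1},{"dx":-0.55,"dy":-0.48,"dz":-0.1,"ax":-0.1,"ay":-0.06,"az":0.35,"grip":1}]'
python3 -c "
from h import *
row(pose(0,0,.2,-1.44))"
```

```text
clock: 0.67
position: [0.2412, 0.4063, 0.2568]
ee_rot: [0.057, 0.385, 0.918, 0.071]
contact_force: [-0.3, 0.7, -0.0]
width: 0.0854
gripper_force: 0.0
clk 0.67 shift [-1.474 -0.175  0.011] turn [-0.146 -0.084  0.489] q [ 0.95  0.02  1.77 -0.08  1.19  0.2 ] F [-0.3  0.7 -0. ] w 0.0854
```

```bash
python3 -m jog '[{"dx":-0.7,"dy":-0.08,"dz":-0.05,"ax":-0.1,"ay":-0.06,"az":0.36},{"dx":-0.7,"dy":-0.08,"dz":-0.05,"ax":-0.1,"ay":-0.06,"az":0.36},{"dx":-0.7,"dy":-0.08,"dz":-0.05,"ax":-0.1,"ay":-0.06,"az":0.36},{"dx":-0.7,"dy":-0.08,"dz":-0.05,"ax":-0.1,"ay":-0.06,"az":0.36},{"dx":-0.7,"dy":-0.08,"dz":-0.05,"ax":-0.1,"ay":-0.06,"az":0.36}]' >/dev/null
python3 -c "
from h import *
row(pose(0,0,.2,-1.44));row(pose(0,0,.11,-1.44))"
```

```text
clk 0.67 shift [-1.474 -0.175  0.011] turn [-0.146 -0.084  0.489] q [ 0.95  0.02  1.77 -0.08  1.19  0.2 ] F [-0.3  0.7 -0. ] w 0.0854
clk 0.67 shift [-1.546 -0.119  0.359] turn [-0.146 -0.084  0.489] q [ 0.95  0.02  1.77 -0.08  1.19  0.2 ] F [-0.3  0.7 -0. ] w 0.0854schema error: expected keys dx, dy, dz, ax, ay, az, grip
```

All keys are needed in every row.

```bash
python3 -m jog '[{"dx":-0.7,"dy":-0.08,"dz":-0.05,"ax":-0.1,"ay":-0.06,"az":0.36,"grip":1},{"dx":-0.7,"dy":-0.08,"dz":-0.05,"ax":-0.1,"ay":-0.06,"az":0.36,"grip":1},{"dx":-0.7,"dy":-0.08,"dz":-0.05,"ax":-0.1,"ay":-0.06,"az":0.36,"grip":1},{"dx":-0.7,"dy":-0.08,"dz":-0.05,"ax":-0.1,"ay":-0.06,"az":0.36,"grip":1},{"dx":-0.7,"dy":-0.08,"dz":-0.05,"ax":-0.1,"ay":-0.06,"az":0.36,"grip":1}]' >/dev/null
python3 -c "
from h import *
row(pose(0,0,.2,-1.44));row(pose(0,0,.11,-1.44))"
```

```text
clk 1.08 shift [-0.697  0.31   0.148] turn [-0.045 -0.02   0.127] q [ 0.6  -0.12  1.9  -0.15  1.04  0.46] F [0.1 0.3 0.5] w 0.0854
clk 1.08 shift [-0.71   0.334  0.507] turn [-0.045 -0.02   0.127] q [ 0.6  -0.12  1.9  -0.15  1.04  0.46] F [0.1 0.3 0.5] w 0.0854
```

```bash
python3 -m jog '[{"dx":-0.68,"dy":0.31,"dz":0.15,"ax":-0.045,"ay":-0.02,"az":0.127,"grip":1},{"dx":-0.7,"dy":0.32,"dz":0.25,"ax":-0.045,"ay":-0.02,"az":0.127,"grip":1},{"dx":-0.7,"dy":0.33,"dz":0.4,"ax":-0.045,"ay":-0.02,"az":0.127,"grip":1},{"dx":-0.71,"dy":0.334,"dz":0.5,"ax":-0.045,"ay":-0.02,"az":0.127,"grip":1},{"dx":-0.71,"dy":0.334,"dz":0.5,"ax":-0.045,"ay":-0.02,"az":0.127,"grip":1}]' >/dev/null
python3 -m jog '[{"dx":0,"dy":0,"dz":0,"ax":0,"ay":0,"az":0,"grip":1},{"dx":0,"dy":0,"dz":0,"ax":0,"ay":0,"az":0,"grip":1}]' >/dev/null
python3 -c "
from h import *
row(pose(0,0,.11,-1.44))
d=manip.get_image('wrist');cv2.imwrite('pics/w1.png',d['img'][:,:,::-1]);np.save('w1.npy',tool()@d['T_tool_cam'])"
```

```text
clk 1.67 shift [-0.085  0.057  0.086] turn [-0.005 -0.002  0.004] q [ 0.14 -0.01  2.02 -0.01  0.72  0.15] F [0.2 1.  0.2] w 0.0858
```

View pics/w1.png

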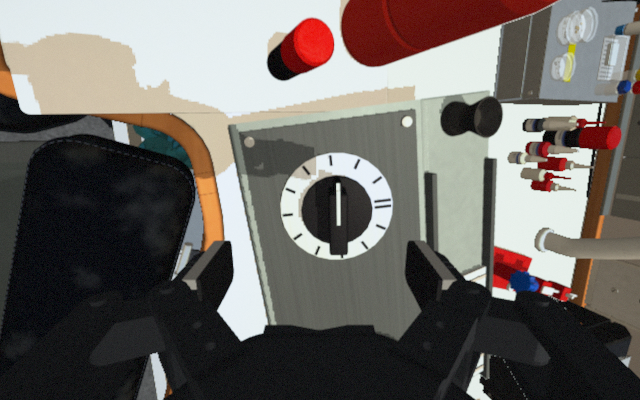

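The wrist view shows the ring at about (337,206), the white pointer line running up from (338,225) to (338,180), and the double 12 mark at (383,204).

```bash
cat > m.py <<'E'
import sys
from h import *
def meas(d,C,c0=None,write=False):
    im=d["img"];g=cv2.cvtColor(im,cv2.COLOR_RGB2GRAY);F,P=frame()
    def pl(uv,out):
        o,r=ray(d,uv,C);n=F[:,2];return o+r*(((P+n*out-o)@n)/(r@n))
    c0=c0 or cv2_proj(d,C,P)
    n,l,st,c=cv2.connectedComponentsWithStats((g>140).astype(np.uint8))
    for i in range(1,n):
        x,y,w,h,a=st[i]
        if abs(x+w/2-c0[0])<25 and abs(y+h/2-c0[1])<25 and w>70:
            e=cv2.fitEllipse(cv2.convexHull(np.argwhere(l==i)[:,::-1].astype(np.int32)));pc=pl(e[0],0);print("ring",np.round(e[0],1),np.round(e[1],1),pc.round(4),"face",(F.T@(pc-P)).round(4))
            ex=[np.linalg.norm(pl((x,y+h/2),0)-pl((x+w,y+h/2),0)),np.linalg.norm(pl((x+w/2,y),0)-pl((x+w/2,y+h),0))];print("diam",np.round(ex,4))
        elif abs(c[i][0]-c0[0])<35 and abs(c[i][1]-c0[1])<35 and a>30:
            pts=np.argwhere(l==i)[:,::-1].astype(float);v=cv2.fitLine(pts.astype(np.float32),cv2.DIST_L2,0,.01,.01).ravel()
            t=(pts-v[2:])@v[:2];a1,b1=[F.T@(pl(v[2:]+v[:2]*k,.038)-P) for k in(t.min(),t.max())];dd=b1-a1
            print("line",st[i],a1.round(4),b1.round(4),"th",-np.arctan2(dd[1],dd[0]),"or opp")
    return pl
def cv2_proj(d,C,p):
    q=np.linalg.inv(C)@np.r_[p,1];q=d["mtx"]@q[:3];return q[:2]/q[2]
E
python3 - <<'E'
from m import *
d=manip.get_image('wrist');C=tool()@d['T_tool_cam']
pl=meas(d,C,(337,206))
F,P=frame()
for n,uv,o in[("12",(383,204),0),("screwFL",(250,142),-.004),("screwBL",(407,122),-.004)]:print(n,(F.T@(pl(uv,o)-P)).round(4))
row(pose(0,0,.06,-1.5))
E
```

```text
ring [335.8 206.8] [106.7 112.4] [0.5494 0.1252 0.0825] face [0.0012 0.0027 0.    ]
diam [0.113  0.1126]
line [336 184   4  43 169] [ 0.0001 -0.0029  0.038 ] [0.0041 0.0348 0.038 ] th -1.464664579645616 or opp
12 [ 0.0482 -0.0001 -0.    ]
screwFL [-0.0733  0.0759 -0.004 ]
screwBL [ 0.0764  0.0763 -0.004 ]
clk 1.77 shift [-0.095  0.056  0.293] turn [-0.003 -0.004 -0.032] q [ 0.14 -0.01  2.02 -0.01  0.72  0.15] F [-0.2 -0.3 -0.8] w 0.0853
```

```bash
python3 - <<'E'
from h import *
F,P=frame();P=P+F@[.0012,.0027,0.001];json.dump(dict(P=P.tolist()),open("k.json","w"))
E
python3 -c "
from h import *
row(pose(0,0,.05,-1.465));row(pose(0,0,.013,-1.465))"
```

```text
clk 1.77 shift [-0.083  0.059  0.329] turn [-0.003 -0.004 -0.01 ] q [ 0.14 -0.01  2.02 -0.01  0.72  0.15] F [-0.2 -0.3 -0.8] w 0.0853
clk 1.77 shift [-0.084  0.06   0.477] turn [-0.003 -0.004 -0.01 ] q [ 0.14 -0.01  2.02 -0.01  0.72  0.15] F [-0.2 -0.3 -0.8] w 0.0853
```

```bash
python3 -m jog '[{"dx":-0.083,"dy":0.059,"dz":0.1,"ax":-0.003,"ay":-0.004,"az":-0.01,"grip":1},{"dx":-0.083,"dy":0.059,"dz":0.2,"ax":-0.003,"ay":-0.004,"az":-0.01,"grip":1},{"dx":-0.083,"dy":0.059,"dz":0.3,"ax":-0.003,"ay":-0.004,"az":-0.01,"grip":1},{"dx":-0.083,"dy":0.059,"dz":0.4,"ax":-0.003,"ay":-0.004,"az":-0.01,"grip":1},{"dx":-0.083,"dy":0.059,"dz":0.4,"ax":-0.003,"ay":-0.004,"az":-0.01,"grip":1}]'
python3 -c "
from h import *
row(pose(0,0,.013,-1.465))"
```

```text
clock: 2.18
position: [0.5345, 0.1251, 0.11]
ee_rot: [0.128, 0.686, 0.698, 0.161]
contact_force: [-1.7, 0.4, -0.2]
width: 0.0847
gripper_force: 0.0
clk 2.18 shift [-0.006  0.01   0.068] turn [-0.003  0.     0.002] q [0.1  0.17 2.08 0.02 0.47 0.06] F [-1.7  0.4 -0.2] w 0.0847
```

```bash
python3 -m jog '[{"dx":-0.006,"dy":0.006,"dz":0.066,"ax":0,"ay":0,"az":0,"grip":1},{"dx":-0.006,"dy":0.006,"dz":0.066,"ax":0,"ay":0,"az":0,"grip":0.2},{"dx":-0.006,"dy":0.006,"dz":0.066,"ax":0,"ay":0,"az":0,"grip":-0.2},{"dx":-0.006,"dy":0.006,"dz":0.066,"ax":0,"ay":0,"az":0,"grip":-0.4},{"dx":-0.006,"dy":0.006,"dz":0.066,"ax":0,"ay":0,"az":0,"grip":-0.4}]' 40
python3 -m jog '[{"dx":0,"dy":0,"dz":0,"ax":0,"ay":0,"az":0,"grip":-1},{"dx":0,"dy":0,"dz":0,"ax":0,"ay":0,"az":0,"grip":-1},{"dx":0,"dy":0,"dz":0,"ax":0,"ay":0,"az":0,"grip":-1},{"dx":0,"dy":0,"dz":0,"ax":0,"ay":0,"az":0,"grip":-1},{"dx":0,"dy":0,"dz":0,"ax":0,"ay":0,"az":0,"grip":-1}]' 
python3 -c "
from h import *
row(pose(0,0,.013,-1.465))"
```

```text
clock: 2.6
position: [0.5443, 0.1235, 0.1]
ee_rot: [0.131, 0.686, 0.697, 0.164]
contact_force: [0.1, 0.6, 0.3]
width: 0.0389
gripper_force: 0.0
clock: 3.02
position: [0.5428, 0.1232, 0.0988]
ee_rot: [0.129, 0.686, 0.697, 0.162]
contact_force: [-4.7, 1.1, 7.5]
width: 0.0156
gripper_force: 40.3
clk 3.02 shift [ 0.005 -0.002  0.015] turn [-0.  0.  0.] q [0.09 0.2  2.09 0.03 0.44 0.05] F [-4.7  1.1  7.5] w 0.0156
```

```bash
python3 -m jog '[{"dx":0,"dy":0,"dz":-0.006,"ax":0,"ay":0,"az":0.07,"grip":-1},{"dx":0,"dy":0,"dz":-0.006,"ax":0,"ay":0,"az":0.14,"grip":-1},{"dx":0,"dy":0,"dz":-0.006,"ax":0,"ay":0,"az":0.21,"grip":-1},{"dx":0,"dy":0,"dz":-0.006,"ax":0,"ay":0,"az":0.28,"grip":-1},{"dx":0,"dy":0,"dz":-0.006,"ax":0,"ay":0,"az":0.35,"grip":-1}]' 
python3 -m jog '[{"dx":0,"dy":0,"dz":0,"ax":0,"ay":0,"az":0,"grip":-1},{"dx":0,"dy":0,"dz":0,"ax":0,"ay":0,"az":0,"grip":-1}]' >/dev/null
python3 -c "
from h import *
row(pose(0,0,.0165,-1.465+.55))"
```

```text
clock: 3.43
position: [0.5434, 0.123, 0.0992]
ee_rot: [0.08, 0.851, 0.482, 0.192]
contact_force: [4.2, 1.2, -6.5]
width: 0.0154
gripper_force: 42.2
clk 3.60 shift [ 0.002 -0.007  0.001] turn [0.    0.    0.002] q [0.09 0.2  2.08 0.03 0.44 0.6 ] F [ 4.5  1.9 -8. ] w 0.0152
```

```bash
python3 -m jog '[{"dx":0,"dy":0,"dz":0.003,"ax":0,"ay":0,"az":0.07,"grip":-1},{"dx":0,"dy":0,"dz":0.003,"ax":0,"ay":0,"az":0.14,"grip":-1},{"dx":0,"dy":0,"dz":0.003,"ax":0,"ay":0,"az":0.21,"grip":-1},{"dx":0,"dy":0,"dz":0.003,"ax":0,"ay":0,"az":0.28,"grip":-1},{"dx":0,"dy":0,"dz":0.003,"ax":0,"ay":0,"az":0.35,"grip":-1}]' >/dev/null
python3 -m jog '[{"dx":0,"dy":0,"dz":0,"ax":0,"ay":0,"az":0.07,"grip":-1},{"dx":0,"dy":0,"dz":0,"ax":0,"ay":0,"az":0.14,"grip":-1},{"dx":0,"dy":0,"dz":0,"ax":0,"ay":0,"az":0.21,"grip":-1},{"dx":0,"dy":0,"dz":0,"ax":0,"ay":0,"az":0.28,"grip":-1},{"dx":0,"dy":0,"dz":0,"ax":0,"ay":0,"az":0.35,"grip":-1}]'
python3 -c "
from h import *
row(pose(0,0,.0165,1.04))"
```

```text
clock: 4.43
position: [0.544, 0.1219, 0.0993]
ee_rot: [-0.031, 0.978, -0.032, 0.206]
contact_force: [1.8, -6.1, -1.8]
width: 0.0153
gripper_force: 43.0
clk 4.43 shift [-0.008 -0.009  0.001] turn [ 0.001 -0.001  0.544] q [0.09 0.2  2.08 0.03 0.44 1.7 ] F [ 1.8 -6.1 -1.8] w 0.0153
```

```bash
python3 -m jog '[{"dx":0,"dy":0,"dz":0,"ax":0,"ay":0,"az":0.07,"grip":-1},{"dx":0,"dy":0,"dz":0,"ax":0,"ay":0,"az":0.14,"grip":-1},{"dx":0,"dy":0,"dz":0,"ax":0,"ay":0,"az":0.21,"grip":-1},{"dx":0,"dy":0,"dz":0,"ax":0,"ay":0,"az":0.28,"grip":-1},{"dx":0,"dy":0,"dz":0,"ax":0,"ay":0,"az":0.35,"grip":-1}]' >/dev/null
python3 -m jog '[{"dx":0,"dy":0,"dz":0,"ax":0,"ay":0,"az":0.06,"grip":-1},{"dx":0,"dy":0,"dz":0,"ax":0,"ay":0,"az":0.12,"grip":-1},{"dx":0,"dy":0,"dz":0,"ax":0,"ay":0,"az":0.17,"grip":-1},{"dx":0,"dy":0,"dz":0,"ax":0,"ay":0,"az":0.19,"grip":-1},{"dx":0,"dy":0,"dz":0,"ax":0,"ay":0,"az":0.19,"grip":-1}]' 
python3 -m jog '[{"dx":0,"dy":0,"dz":0,"ax":0,"ay":0,"az":0,"grip":-1},{"dx":0,"dy":0,"dz":0,"ax":0,"ay":0,"az":0,"grip":-1},{"dx":0,"dy":0,"dz":0,"ax":0,"ay":0,"az":0,"grip":-1},{"dx":0,"dy":0,"dz":0,"ax":0,"ay":0,"az":0,"grip":-1},{"dx":0,"dy":0,"dz":0,"ax":0,"ay":0,"az":0,"grip":-1}]' >/dev/null
python3 -c "
from h import *
row(pose(0,0,.0165,1.047))
d=manip.get_image('wrist');cv2.imwrite('pics/w2.png',d['img'][:,:,::-1])"
```

```text
clock: 5.27
position: [0.5436, 0.121, 0.0991]
ee_rot: [-0.112, 0.879, -0.429, 0.175]
contact_force: [0.1, -10.3, -1.6]
width: 0.0153
gripper_force: 43.2
clk 5.68 shift [-0.014 -0.004  0.001] turn [ 0.001 -0.002  0.012] q [0.09 0.2  2.09 0.02 0.44 2.55] F [  0.5 -10.   -1.2] w 0.015
```

View pics/w2.png

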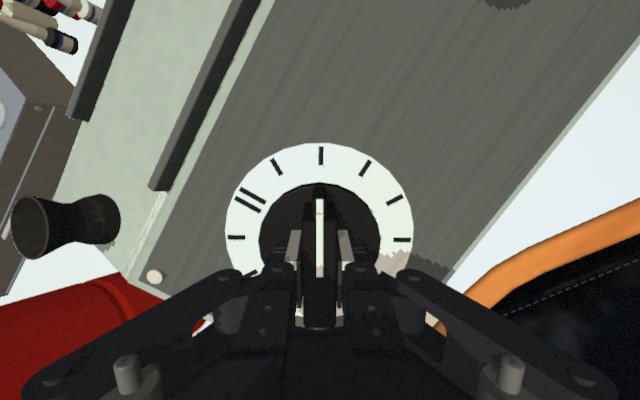

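The picture shows the pointer line at (320,200) aimed at the stroke at (321,155), two strokes after the double mark at (250,200), so the dial is at 2 o'clock. Next I hold briefly and turn back to 10.

```bash
python3 -m jog '[{"dx":0,"dy":0,"dz":0,"ax":0,"ay":0,"az":0,"grip":-1},{"dx":0,"dy":0,"dz":0,"ax":0,"ay":0,"az":0,"grip":-1},{"dx":0.008,"dy":0,"dz":0,"ax":0,"ay":0,"az":-0.03,"grip":-1},{"dx":0.008,"dy":0,"dz":0,"ax":0,"ay":0,"az":-0.09,"grip":-1},{"dx":0.008,"dy":0,"dz":0,"ax":0,"ay":0,"az":-0.15,"grip":-1}]' 
for i in 1 2 3; do python3 -m jog '[{"dx":0,"dy":0,"dz":0,"ax":0,"ay":0,"az":-0.07,"grip":-1},{"dx":0,"dy":0,"dz":0,"ax":0,"ay":0,"az":-0.14,"grip":-1},{"dx":0,"dy":0,"dz":0,"ax":0,"ay":0,"az":-0.21,"grip":-1},{"dx":0,"dy":0,"dz":0,"ax":0,"ay":0,"az":-0.28,"grip":-1},{"dx":0,"dy":0,"dz":0,"ax":0,"ay":0,"az":-0.35,"grip":-1}]' |grep force; done
python3 -m jog '[{"dx":0,"dy":0,"dz":0,"ax":0,"ay":0,"az":-0.06,"grip":-1},{"dx":0,"dy":0,"dz":0,"ax":0,"ay":0,"az":-0.11,"grip":-1},{"dx":0,"dy":0,"dz":0,"ax":0,"ay":0,"az":-0.135,"grip":-1},{"dx":0,"dy":0,"dz":0,"ax":0,"ay":0,"az":-0.135,"grip":-1},{"dx":0,"dy":0,"dz":0,"ax":0,"ay":0,"az":-0.135,"grip":-1}]' >/dev/null
python3 -m jog '[{"dx":0,"dy":0,"dz":0,"ax":0,"ay":0,"az":0,"grip":-1},{"dx":0,"dy":0,"dz":0,"ax":0,"ay":0,"az":0,"grip":-1},{"dx":0,"dy":0,"dz":0,"ax":0,"ay":0,"az":0,"grip":-1},{"dx":0,"dy":0,"dz":0,"ax":0,"ay":0,"az":0,"grip":-1},{"dx":0,"dy":0,"dz":0,"ax":0,"ay":0,"az":0,"grip":-1}]' >/dev/null
python3 -c "
from h import *
row(pose(0,0,.0165,-1.047))
d=manip.get_image('wrist');cv2.imwrite('pics/w3.png',d['img'][:,:,::-1])"
```

```text
clock: 6.15
position: [0.5438, 0.1211, 0.0992]
ee_rot: [-0.091, 0.924, -0.321, 0.186]
contact_force: [-2.5, -0.5, -1.2]
width: 0.0152
gripper_force: 43.3
contact_force: [-0.7, 3.8, -0.3]
gripper_force: 43.2
contact_force: [-2.5, 7.2, -1.6]
gripper_force: 43.1
contact_force: [-2.1, 9.2, -1.1]
gripper_force: 43.2
clk 8.23 shift [ 0.003 -0.006  0.001] turn [-0.002 -0.     0.012] q [0.09 0.2  2.08 0.04 0.44 0.44] F [-2.4  9.  -1.9] w 0.0151
```

View pics/w3.png

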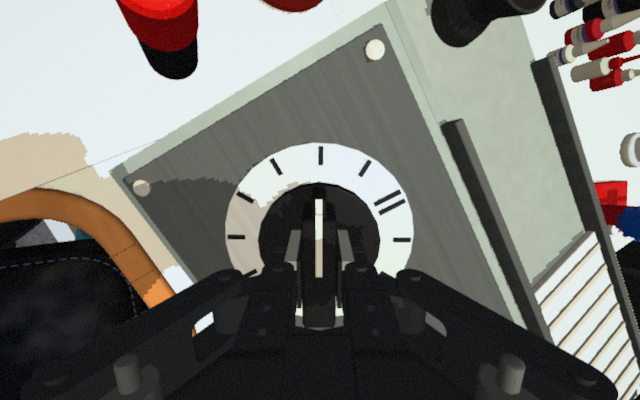

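The pointer at (319,200) is on the stroke at (321,155), two strokes before the double mark at (390,202), so the dial is at 10 o'clock. Now clockwise to 1.

```bash
python3 -m jog '[{"dx":0,"dy":0,"dz":0,"ax":0,"ay":0,"az":0,"grip":-1},{"dx":0,"dy":0,"dz":0,"ax":0,"ay":0,"az":0,"grip":-1}]' >/dev/null
for i in 1 2; do python3 -m jog '[{"dx":0,"dy":0,"dz":0,"ax":0,"ay":0,"az":0.07,"grip":-1},{"dx":0,"dy":0,"dz":0,"ax":0,"ay":0,"az":0.14,"grip":-1},{"dx":0,"dy":0,"dz":0,"ax":0,"ay":0,"az":0.21,"grip":-1},{"dx":0,"dy":0,"dz":0,"ax":0,"ay":0,"az":0.28,"grip":-1},{"dx":0,"dy":0,"dz":0,"ax":0,"ay":0,"az":0.35,"grip":-1}]' |grep contact; done
python3 -m jog '[{"dx":0,"dy":0,"dz":0,"ax":0,"ay":0,"az":0.07,"grip":-1},{"dx":0,"dy":0,"dz":0,"ax":0,"ay":0,"az":0.14,"grip":-1},{"dx":0,"dy":0,"dz":0,"ax":0,"ay":0,"az":0.21,"grip":-1},{"dx":0,"dy":0,"dz":0,"ax":0,"ay":0,"az":0.27,"grip":-1},{"dx":0,"dy":0,"dz":0,"ax":0,"ay":0,"az":0.3,"grip":-1}]' >/dev/null
for i in 1 2; do python3 -m jog '[{"dx":0,"dy":0,"dz":0,"ax":0,"ay":0,"az":0,"grip":-1},{"dx":0,"dy":0,"dz":0,"ax":0,"ay":0,"az":0,"grip":-1},{"dx":0,"dy":0,"dz":0,"ax":0,"ay":0,"az":0,"grip":-1},{"dx":0,"dy":0,"dz":0,"ax":0,"ay":0,"az":0,"grip":-1}]' >/dev/null;done
python3 -c "
from h import *
row(pose(0,0,.0165,.524))
g,P=frame();print((g.T@(tool()[:3,3]-P)).round(4))"
```

```text
contact_force: [-0.4, 6.8, -1.9]
contact_force: [-1.2, 3.9, -1.0]
clk 10.37 shift [-0.011 -0.008  0.001] turn [0.001 0.001 0.013] q [0.09 0.2  2.08 0.03 0.44 2.01] F [-5.9  1.5  3.7] w 0.0148
[ 0.0015 -0.0031  0.0167]
```

```bash
for i in 1 2; do python3 -m jog '[{"dx":0,"dy":0,"dz":0,"ax":0,"ay":0,"az":0,"grip":0},{"dx":0,"dy":0,"dz":0,"ax":0,"ay":0,"az":0,"grip":1},{"dx":0,"dy":0,"dz":0,"ax":0,"ay":0,"az":0,"grip":1},{"dx":0,"dy":0,"dz":0,"ax":0,"ay":0,"az":0,"grip":1},{"dx":0,"dy":0,"dz":0,"ax":0,"ay":0,"az":0,"grip":1}]' |tail -3;done
python3 -m jog '[{"dx":0,"dy":0,"dz":-0.1,"ax":0,"ay":0,"az":0,"grip":1},{"dx":0,"dy":0,"dz":-0.2,"ax":0,"ay":0,"az":0,"grip":1},{"dx":0,"dy":0,"dz":-0.3,"ax":0,"ay":0,"az":0,"grip":1},{"dx":0,"dy":0,"dz":-0.4,"ax":0,"ay":0,"az":0,"grip":1},{"dx":0,"dy":0,"dz":-0.5,"ax":0,"ay":0,"az":0,"grip":1}]' >/dev/null
python3 - <<'E'
from h import *
F,P=frame();P=P+F@[.001,-.002,0];json.dump(dict(P=P.tolist()),open("k.json","w"))
E
python3 -c "
from h import *
row(pose(0.03,-.17,.15,.524));row(pose(0.03,-.17,.15,0));row(pose(0.03,-.17,.15,-1.571))"
```

```text
contact_force: [-1.0, 0.1, 0.3]
width: 0.0746
gripper_force: 0.0
contact_force: [0.2, -0.3, -0.1]
width: 0.0852
gripper_force: 0.0
clk 11.62 shift [ 0.428  0.535 -0.029] turn [ 0.    -0.     0.012] q [ 0.08 -0.02  1.99  0.02  0.75  2.02] F [0.8 0.6 0.1] w 0.0852
clk 11.62 shift [ 0.428  0.535 -0.029] turn [ 0.    -0.    -0.322] q [ 0.08 -0.02  1.99  0.02  0.75  2.02] F [0.8 0.6 0.1] w 0.0852
clk 11.62 shift [ 0.428  0.535 -0.029] turn [ 1.000e-03  0.000e+00 -1.322e+00] q [ 0.08 -0.02  1.99  0.02  0.75  2.02] F [0.8 0.6 0.1] w 0.0852
```

```bash
python3 -m jog '[{"dx":0.09,"dy":0.11,"dz":-0.03,"ax":0,"ay":0,"az":-0.07,"grip":1},{"dx":0.18,"dy":0.22,"dz":-0.03,"ax":0,"ay":0,"az":-0.15,"grip":1},{"dx":0.27,"dy":0.33,"dz":-0.03,"ax":0,"ay":0,"az":-0.22,"grip":1},{"dx":0.36,"dy":0.44,"dz":-0.03,"ax":0,"ay":0,"az":-0.3,"grip":1},{"dx":0.428,"dy":0.535,"dz":-0.03,"ax":0,"ay":0,"az":-0.37,"grip":1}]' |grep contact
python3 -m jog '[{"dx":0,"dy":0,"dz":0,"ax":0,"ay":0,"az":-0.07,"grip":1},{"dx":0,"dy":0,"dz":0,"ax":0,"ay":0,"az":-0.14,"grip":1},{"dx":0,"dy":0,"dz":0,"ax":0,"ay":0,"az":-0.21,"grip":1},{"dx":0,"dy":0,"dz":0,"ax":0,"ay":0,"az":-0.28,"grip":1},{"dx":0,"dy":0,"dz":0,"ax":0,"ay":0,"az":-0.35,"grip":1}]' |grep contact
python3 -m jog '[{"dx":0,"dy":0,"dz":0,"ax":0,"ay":0,"az":-0.07,"grip":1},{"dx":0,"dy":0,"dz":0,"ax":0,"ay":0,"az":-0.14,"grip":1},{"dx":0,"dy":0,"dz":0,"ax":0,"ay":0,"az":-0.21,"grip":1},{"dx":0,"dy":0,"dz":0,"ax":0,"ay":0,"az":-0.25,"grip":1},{"dx":0,"dy":0,"dz":0,"ax":0,"ay":0,"az":-0.25,"grip":1}]' |grep contact
python3 -m jog '[{"dx":0,"dy":0,"dz":0,"ax":0,"ay":0,"az":0,"grip":1},{"dx":0,"dy":0,"dz":0,"ax":0,"ay":0,"az":0,"grip":1}]' |grep contact
python3 -c "
from h import *
row(pose(0.03,-.17,.15,-1))
d=manip.get_image('wrist');cv2.imwrite('pics/w4.png',d['img'][:,:,::-1]);
d=manip.get_image('top');cv2.imwrite('pics/t4.png',d['img'][:,:,::-1]);"
```

```text
contact_force: [0.4, 0.2, 0.8]
contact_force: [0.2, -0.4, -0.6]
contact_force: [-0.3, -0.1, -0.9]
contact_force: [-0.0, -1.0, 0.3]
clk 13.03 shift [-0.067  0.072 -0.005] turn [-0.     0.001 -0.078] q [-0.29  0.01  1.91  0.22  0.84  0.17] F [-0.  -1.   0.3] w 0.0854
```

View pics/w4.png

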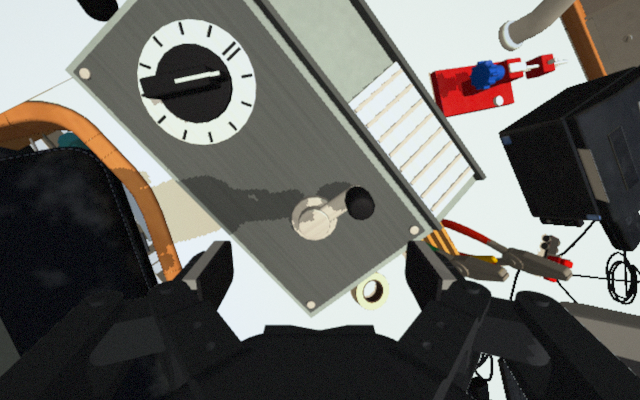

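The dial line points at the stroke next to the double mark (1 o'clock). The crank hub is at (315,218) and the grip's end at (361,203).

```bash
python3 - <<'E'
from m import *
d=manip.get_image('wrist');C=tool()@d['T_tool_cam'];F,P=frame();n=F[:,2]
def pl(uv,out):
    o,r=ray(d,uv,C);return F.T@(o+r*(((P+n*out-o)@n)/(r@n))-P)
g=cv2.cvtColor(d["img"],cv2.COLOR_RGB2GRAY);roi=np.zeros_like(g);roi[180:225,340:380]=1
k,l,st,c=cv2.connectedComponentsWithStats(((g<45)&(roi>0)).astype(np.uint8));i=1+st[1:,4].argmax();print(st[i],c[i])
(cc,rr)=cv2.minEnclosingCircle(np.argwhere(l==i)[:,::-1].astype(np.int32));print(cc,rr)
gt=pl(cc,.052);gt2=pl(c[i],.0615)
print("grip",gt.round(4),gt2.round(4),"hub",pl((315,218),.018).round(4))
v=gt-np.array([0,-.17,gt[2]]);print("r",np.linalg.norm(v),"angle",-np.arctan2(v[1],v[0]))
print("ring centre",pl((197,81),0).round(4), "12", pl((232,50),0).round(4))
E
```

```text
[345 187  30  33 691] [358.72503618 202.94790159]
(358.42425537109375, 202.867431640625) 16.76903533935547
grip [ 0.0477 -0.1717  0.052 ] [ 0.0487 -0.1688  0.0615] hub [ 0.0016 -0.1677  0.018 ]
r 0.04773177628381989 angle 0.03520727151544348
ring centre [-0.0005  0.0032  0.    ] 12 [ 0.0434  0.0013 -0.    ]
```

```bash
python3 -c "
from h import *
row(pose(.0485,-.17,.09,-.88));row(pose(.0485,-.17,.028,-.88))"
```

```text
clk 13.18 shift [-0.02   0.128  0.234] turn [ 0.     0.001 -0.001] q [-0.29  0.01  1.91  0.22  0.84  0.16] F [ 0.1 -0.3 -0.6] w 0.0853
clk 13.18 shift [-0.02   0.128  0.482] turn [ 0.     0.001 -0.001] q [-0.29  0.01  1.91  0.22  0.84  0.16] F [ 0.1 -0.3 -0.6] w 0.0853
```

```bash
python3 -m jog '[{"dx":-0.02,"dy":0.128,"dz":0.08,"ax":0,"ay":0,"az":0,"grip":1},{"dx":-0.02,"dy":0.128,"dz":0.16,"ax":0,"ay":0,"az":0,"grip":1},{"dx":-0.02,"dy":0.128,"dz":0.2,"ax":0,"ay":0,"az":0,"grip":1},{"dx":-0.02,"dy":0.128,"dz":0.2,"ax":0,"ay":0,"az":0,"grip":1},{"dx":-0.02,"dy":0.128,"dz":0.2,"ax":0,"ay":0,"az":0,"grip":1}]' |grep contact
python3 -c "
from h import *
row(pose(.0485,-.17,.028,-.88))"
```

```text
contact_force: [-0.5, -0.7, 1.0]
clk 13.60 shift [0.001 0.007 0.28 ] turn [-0.002  0.001 -0.001] q [-0.31  0.12  1.9   0.25  0.76  0.12] F [-0.5 -0.7  1. ] w 0.0855
```

```bash
python3 -m jog '[{"dx":0.001,"dy":0.004,"dz":0.09,"ax":0,"ay":0,"az":0,"grip":1},{"dx":0.001,"dy":0.004,"dz":0.18,"ax":0,"ay":0,"az":0,"grip":1},{"dx":0.001,"dy":0.004,"dz":0.25,"ax":0,"ay":0,"az":0,"grip":1},{"dx":0.001,"dy":0.004,"dz":0.28,"ax":0,"ay":0,"az":0,"grip":1},{"dx":0.001,"dy":0.004,"dz":0.28,"ax":0,"ay":0,"az":0,"grip":0.5}]' 30|grep contact
python3 -m jog '[{"dx":0,"dy":0,"dz":0,"ax":0,"ay":0,"az":0,"grip":0},{"dx":0,"dy":0,"dz":0,"ax":0,"ay":0,"az":0,"grip":-0.2},{"dx":0,"dy":0,"dz":0,"ax":0,"ay":0,"az":0,"grip":-1},{"dx":0,"dy":0,"dz":0,"ax":0,"ay":0,"az":0,"grip":-1},{"dx":0,"dy":0,"dz":0,"ax":0,"ay":0,"az":0,"grip":-1}]' 30
python3 -m jog '[{"dx":0,"dy":0,"dz":0,"ax":0,"ay":0,"az":0,"grip":-1},{"dx":0,"dy":0,"dz":0,"ax":0,"ay":0,"az":0,"grip":-1},{"dx":0,"dy":0,"dz":0,"ax":0,"ay":0,"az":0,"grip":-1},{"dx":0,"dy":0,"dz":0,"ax":0,"ay":0,"az":0,"grip":-1}]' |tail -3
python3 -c "
from h import *
row(pose(.0485,-.17,.028,-.88))
F,P=frame();T=tool();print((F.T@(T[:3,3]-P)).round(4),(T[:3,:3].T@F).round(3))"
```

```text
contact_force: [0.7, -0.6, 0.1]
clock: 14.43
position: [0.6045, -0.0422, 0.1316]
ee_rot: [0.078, 0.858, 0.469, 0.194]
contact_force: [-1.3, -0.1, 4.9]
width: 0.0228
gripper_force: 31.0
contact_force: [-2.6, 0.6, 6.9]
width: 0.023
gripper_force: 31.2
clk 14.77 shift [-0.003 -0.008  0.007] turn [ 0.002  0.    -0.   ] q [-0.28  0.23  1.94  0.28  0.6   0.09] F [-2.6  0.6  6.9] w 0.023
[ 0.0505 -0.1708  0.0297] [[ 0.638  0.77  -0.   ]
 [ 0.77  -0.638  0.002]
 [ 0.002 -0.002 -1.   ]]
```

```bash
python3 -c "
import numpy as np
for c in range(5):
    a0=.02+c*np.pi/2
    for k in range(1,6):
        a=a0+k*np.pi/10
        u=50*(np.cos(a)-np.cos(a0));l=-50*(np.sin(a)-np.sin(a0))
        print(c,k,round((.638*u+.77*l)/250,3),round((.77*u-.638*l)/250,3))
"
```

```text
0 1 -0.054 0.031
0 2 -0.116 0.043
0 3 -0.178 0.036
0 4 -0.235 0.01
0 5 -0.281 -0.032
1 1 -0.031 -0.054
1 2 -0.043 -0.116
1 3 -0.036 -0.178
1 4 -0.01 -0.235
1 5 0.032 -0.281
2 1 0.054 -0.031
2 2 0.116 -0.043
2 3 0.178 -0.036
2 4 0.235 -0.01
2 5 0.281 0.032
3 1 0.031 0.054
3 2 0.043 0.116
3 3 0.036 0.178
3 4 0.01 0.235
3 5 -0.032 0.281
4 1 -0.054 0.031
4 2 -0.116 0.043
4 3 -0.178 0.036
4 4 -0.235 0.01
4 5 -0.281 -0.032
```

```bash
python3 -m jog '[{"dx":-0.054,"dy":0.031,"dz":-0.004,"ax":0,"ay":0,"az":0,"grip":-1},{"dx":-0.116,"dy":0.043,"dz":-0.004,"ax":0,"ay":0,"az":0,"grip":-1},{"dx":-0.178,"dy":0.036,"dz":-0.004,"ax":0,"ay":0,"az":0,"grip":-1},{"dx":-0.235,"dy":0.01,"dz":-0.004,"ax":0,"ay":0,"az":0,"grip":-1},{"dx":-0.281,"dy":-0.032,"dz":-0.004,"ax":0,"ay":0,"az":0,"grip":-1}]'
python3 -c "
from h import *
row(pose(-.001,-.22,.029,-.88))
F,P=frame();T=tool();print((F.T@(T[:3,3]-P)).round(4))"
```

```text
clock: 15.18
position: [0.5635, -0.0965, 0.1106]
ee_rot: [0.077, 0.859, 0.468, 0.193]
contact_force: [2.1, 6.7, -0.7]
width: 0.023
gripper_force: 31.0
clk 15.18 shift [-0.     0.001  0.003] turn [ 0.    -0.    -0.001] q [-0.43  0.21  2.03  0.4   0.57 -0.16] F [ 2.1  6.7 -0.7] w 0.023
[-0.0012 -0.2198  0.0298]
```

Tracking well; continue with the next quarters.

```bash
python3 -m jog '[{"dx":-0.031,"dy":-0.054,"dz":0,"ax":0,"ay":0,"az":0,"grip":-1},{"dx":-0.043,"dy":-0.116,"dz":0,"ax":0,"ay":0,"az":0,"grip":-1},{"dx":-0.036,"dy":-0.178,"dz":0,"ax":0,"ay":0,"az":0,"grip":-1},{"dx":-0.01,"dy":-0.235,"dz":0,"ax":0,"ay":0,"az":0,"grip":-1},{"dx":0.032,"dy":-0.281,"dz":0,"ax":0,"ay":0,"az":0,"grip":-1}]' | grep -E "contact|width"
python3 -m jog '[{"dx":0.054,"dy":-0.031,"dz":0,"ax":0,"ay":0,"az":0,"grip":-1},{"dx":0.116,"dy":-0.043,"dz":0,"ax":0,"ay":0,"az":0,"grip":-1},{"dx":0.178,"dy":-0.036,"dz":0,"ax":0,"ay":0,"az":0,"grip":-1},{"dx":0.235,"dy":-0.01,"dz":0,"ax":0,"ay":0,"az":0,"grip":-1},{"dx":0.281,"dy":0.032,"dz":0,"ax":0,"ay":0,"az":0,"grip":-1}]'| grep -E "contact|width"
python3 -c "
from h import *
row(pose(-.001,-.12,.029,-.88))
F,P=frame();T=tool();print((F.T@(T[:3,3]-P)).round(4))"
```

```text
contact_force: [7.4, -0.7, -1.5]
width: 0.023
contact_force: [-0.6, -10.5, -0.8]
width: 0.0229
clk 16.02 shift [-0.005 -0.002  0.003] turn [0.    0.002 0.001] q [-0.21  0.18  2.08  0.27  0.51  0.15] F [ -0.6 -10.5  -0.8] w 0.0229
[ 0.0002 -0.1193  0.0298]
```

```bash
python3 -m jog '[{"dx":0.031,"dy":0.054,"dz":0,"ax":0,"ay":0,"az":0,"grip":-1},{"dx":0.043,"dy":0.116,"dz":0,"ax":0,"ay":0,"az":0,"grip":-1},{"dx":0.036,"dy":0.178,"dz":0,"ax":0,"ay":0,"az":0,"grip":-1},{"dx":0.01,"dy":0.235,"dz":0,"ax":0,"ay":0,"az":0,"grip":-1},{"dx":-0.032,"dy":0.281,"dz":0,"ax":0,"ay":0,"az":0,"grip":-1}]'| grep -E "contact|width"
python3 -m jog '[{"dx":-0.054,"dy":0.031,"dz":0,"ax":0,"ay":0,"az":0,"grip":-1},{"dx":-0.116,"dy":0.043,"dz":0,"ax":0,"ay":0,"az":0,"grip":-1},{"dx":-0.14,"dy":0.042,"dz":0,"ax":0,"ay":0,"az":0,"grip":-1},{"dx":-0.14,"dy":0.042,"dz":0,"ax":0,"ay":0,"az":0,"grip":-1},{"dx":-0.14,"dy":0.042,"dz":0,"ax":0,"ay":0,"az":0,"grip":-1}]'| grep -E "contact|width"
python3 -c "
from h import *
row(pose(0,-.17,.029,-.88))
F,P=frame();T=tool();p=F.T@(T[:3,3]-P);print(p.round(4),2*np.pi+np.arctan2(-(p[1]+.17),p[0]))"
```

```text
contact_force: [-1.5, 2.8, 0.1]
width: 0.0228
contact_force: [9.1, 7.9, -0.2]
width: 0.0229
clk 16.85 shift [ 0.003 -0.2    0.003] turn [ 0.002 -0.002 -0.003] q [-0.36  0.23  1.95  0.34  0.61 -0.03] F [ 9.1  7.9 -0.2] w 0.0229
[ 0.0379 -0.2027  0.03  ] 6.994948329308185
```

```bash
python3 -m jog '[{"dx":-0.008,"dy":0,"dz":0,"ax":0,"ay":0,"az":0,"grip":-1},{"dx":-0.008,"dy":0,"dz":0,"ax":0,"ay":0,"az":0,"grip":-1},{"dx":-0.008,"dy":0,"dz":0,"ax":0,"ay":0,"az":0,"grip":-1},{"dx":-0.008,"dy":0,"dz":0,"ax":0,"ay":0,"az":0,"grip":-1},{"dx":-0.008,"dy":0,"dz":0,"ax":0,"ay":0,"az":0,"grip":-1}]'|grep -E "posi|contact"
for i in 1 2; do python3 -m jog '[{"dx":0,"dy":0,"dz":0,"ax":0,"ay":0,"az":0,"grip":0.5},{"dx":0,"dy":0,"dz":0,"ax":0,"ay":0,"az":0,"grip":1},{"dx":0,"dy":0,"dz":0,"ax":0,"ay":0,"az":0,"grip":1},{"dx":0,"dy":0,"dz":0,"ax":0,"ay":0,"az":0,"grip":1},{"dx":0,"dy":0,"dz":0,"ax":0,"ay":0,"az":0,"grip":1}]'|grep -E "contact|width";done
python3 -m jog '[{"dx":0,"dy":0,"dz":-0.1,"ax":0,"ay":0,"az":0,"grip":1},{"dx":0,"dy":0,"dz":-0.2,"ax":0,"ay":0,"az":0,"grip":1},{"dx":0,"dy":0,"dz":-0.3,"ax":0,"ay":0,"az":0,"grip":1},{"dx":0,"dy":0,"dz":-0.4,"ax":0,"ay":0,"az":0,"grip":1},{"dx":0,"dy":0,"dz":-0.5,"ax":0,"ay":0,"az":0,"grip":1}]' |grep contact
python3 -m jog '[{"dx":0,"dy":0,"dz":0,"ax":0,"ay":0,"az":0,"grip":1},{"dx":0,"dy":0,"dz":0,"ax":0,"ay":0,"az":0,"grip":1},{"dx":0,"dy":0,"dz":0,"ax":0,"ay":0,"az":0,"grip":1}]' |grep contact
python3 -c "
from h import *
d=manip.get_image('wrist');cv2.imwrite('pics/w5.png',d['img'][:,:,::-1])"
```

```text
position: [0.5967, -0.0754, 0.1266]
contact_force: [12.2, 13.7, 0.3]
contact_force: [-0.4, 0.2, 0.5]
width: 0.0815
contact_force: [-1.0, -0.2, 1.1]
width: 0.0855
contact_force: [-0.2, -0.8, 0.2]
contact_force: [0.4, 0.5, 0.1]
```

View pics/w5.png

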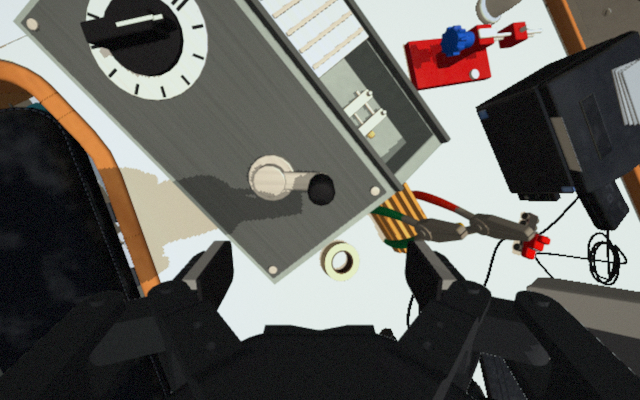

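The picture shows the shutter drawn left and its opening exposed, with its right edge near (340,55). The crank grip is at (320,190), against its stop, the dial pointer at (140,22) is still at 1 o'clock, and the tape and rack look undisturbed. The gripper is clear of everything.

```bash
python3 -c "
from rig import manip
print(manip.sign_off())"
```

```text
the job is handed in; nothing more can be done
None
```

I dialled the safe to 2, 10 and 1 o'clock, wound the crank to its stop (about 7.0 rad) so the shutter opened, backed the gripper clear and handed the job in; sign-off returned no verdict, and I saw no sign of anything round the safe being disturbed, though my last picture did not show every item.

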